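# Draw out the surveyor's cross arm to the set mark and hold it

## Task

Fit the loose blue feed knob fully home on the square shaft of the cast surveyor, then push the green lock button fully down to free the sprung cross arm. Turn the knob clockwise until the arm's black pointer stands at the mark set by the red clip on the scale, and finish there with the knob still gripped, holding the arm steady against its return spring; leave the clip and the other things on the bench as they are.

Things in the scene. Friction and masses are not known exactly. Their poses are not given: they have to be found in the camera images.
- knob: loose feed knob (0.1 kg), upright on the bench: blue wing grip on a steel boss, 54 mm tall. Origin: centre of its underside, z up. Flat sides at y = +-12 mm all the way up; the wing (26 to 54 mm up) is 58 mm long in x, the boss below it 34 mm. Square socket in the underside: 15.5 mm wide, 24 mm deep, sides along x and y, mouth chamfered 1.5 mm. It fits any of four ways round.
- shaft_seat (a point): the square shaft: this point lies on its axis, on the collar (44 mm across) it rises from; z up the shaft, x and y square to its sides, turning with it. 14 mm square, 22 mm tall, its top 3 mm tapering to 11 mm. When home, the knob's underside rests on the collar. The collar stands 6 mm above the head's flat top, which is 206 mm above the bench.
- pinion (a joint): angle of the square shaft: 0 at the start, grows as it turns clockwise seen from above. It drives the cross arm out 20 mm per rad; the arm's whole travel is 40 mm. A spring pulls the arm back in with 3 to 5 N (about 0.1 N m at the knob), so it runs back if let go. The shaft has about 0.1 rad of play either way in the knob.
- lock_button (a joint): travel of the green lock button: 0 up (arm locked in), 0.007 m fully down. It takes about 4 N, moves straight down and stays down when let go. Until it has gone down about 4 mm the shaft cannot be turned.
- lock_top (a point): centre of the top face of the green lock button (20 mm across), on top of the sleeve, 75 mm along the arm from the shaft; 14 mm above the sleeve's top when up, 7 mm when down, in a bezel 28 mm across and 4 mm high. x: the way the arm runs out; z up.
- pointer (a point): tip of the arm's black pointer (a finger 6 mm wide, its tip 2.5 mm), reaching over the scale plate from a slot in the sleeve's side; moves with the arm. x: the way the arm runs out. At the start it is at the scale's zero line; at the mark it faces the clip's nose tip to tip.
- clip_mark (a point): the mark: tip of the nose of the red clip (clip 8 mm wide, nose 3 mm) on the white scale plate beside the sleeve (a line every 5 mm, longer ones every 10, no numbers). x: along the scale, the way the arm runs out. The clip sits 18 to 28 mm from zero and slides stiffly (6 N) if pushed; its top is about 12 mm below the pressed button's.
- crossarm: the telescoping cross arm with the block, spindle and thin rod at its end, over the clamped plaster cast. Origin on the arm's axis, 165 mm from the shaft when in; x: the way it runs out of the sleeve. Level, 189 mm above the bench; the spindle's top is 277 mm above the bench.
- surveyor: the fixed surveyor: base plate 310 x 160 x 18 mm, column, sleeve 175 mm long. Origin on the bench under the square shaft; x is the way the arm runs out, the scale plate is on its +y side.
- tin_pink: loose round white tin of pink wax, 72 mm across, 24 mm high; origin under its centre
- tin_yellow: loose round white tin of yellow wax, 72 mm across, 24 mm high; origin under its centre
- varnish: loose red bottle with a black cap, 38 mm across, 63 mm high; origin under its centre
- wax_pot: loose black open cup, 56 mm across, 58 mm high; origin under its centre
- cast: loose spare plaster cast, 54 x 60 mm, about 41 mm high; origin under its centre
- carver_blue: loose wax carver with a light blue handle, 9 mm thick, 160 mm long along x; origin under its middle
- carver_brown: loose wax carver with a brown handle, 9 mm thick, 160 mm long along x; origin under its middle
Mind the look-alikes: they are no part of the job. Several things look just like the knob: the one meant starts nearest to the robot's base.

How it is judged:
By the outcome, as a careful person would: the job done as asked, in the order asked, and still so for the second after the job is handed in, while the arm keeps its last pose, push and grip.
It also fails if it takes over 72 s, if anything falls off the work surface, if the arm or the gripper's body presses on something with over 40 N, if the wrist force passes 120 N, or if a joint passes its speed limit or range.

## Robot

A 7-joint arm with a two-finger parallel gripper is mounted at the origin on the work surface. World frame = base frame: x ahead of the robot, y to its left, z up, the work surface at z = 0. Lengths are in m, angles in rad, forces in N, time in s.
With the tool pointing down it reaches from about 0.425 to 0.875 m from the base axis. Payload 4.7 kg.
Tool frame: the origin (TCP) lies midway between the tips of the shut fingers; the grasp point (between the pads) lies 19 mm behind it; z points along the fingers, x is the direction in which the jaws open and shut, and the axes are right-handed (so a half turn about z gives the same grasp; the last joint's range is limited). The gripper opens to 87 mm and grips with 3 to 60 N. Pads are 19 mm wide; open, the fingers measure 117 mm over their backs; the gripper's body (75 mm by 190 mm) begins 51 mm behind the grasp point.
Start: joints at [1.313, 0.321, -0.07, 1.45, 0.023, 1.371, -0.057], TCP at [0.174, -0.626, 0.223] pointing down, gripper open.
Joint ranges: [-2.86, 2.86], [-0.3, 2.09], [-1.38, 1.24], [0.06, 2.45], [-1.56, 4.7], [0.09, 2.05], [-2.69, 2.69]. Speed limits (rad/s): [2.57, 2.57, 3.14, 3.14, 3.14, 3.14, 3.14].

## Interface

Orientations are given as a rotation vector (axis times angle).
In Python, from bench import get_state, eyes, ticket gives the robot as it stands.
- The arm moves only by the tool carry_out, never from a script. Its argument "motion" is a list of rows, each a list of 2 entries, a list of its own where there are three numbers: the shift along the world's x, y, z in m, then the turn about the world's z in rad. A call has 1 to 20 rows; each row is the pose to reach, as a shift and turn from the pose commanded when the call began; what a row does not reach only later rows make up. A row lasts 1/10 s, in which the tool goes at most 50 mm and 8.59 degrees, less where a joint would pass 70% of its speed; a pose out of reach is approached as far as the arm can. A call with a gripper value outside its range is refused whole. "grip" is the gripper command: -1 is fully open, 1 is shut, values between are in proportion, set as the call begins (left out, the last holds). The fingers move at their own pace and stop on an object; "squeeze" is the grip in N (left out, the last holds). Time passes only in rows, so rows that repeat a pose let the fingers close. It gives the time, the measured TCP pose, the force and the opening at its end, in the units of the state.
- get_state(): the state, without advancing time (a new reading comes with each control period).
- eyes.get_image(name): name is "scene" or "top" or "wrist"; returns a dict with "pixels" (420x560x3 uint8, blue, green, red), "mtx" (3x3 intrinsics, pixels), "extrinsics" (4x4, takes a point from camera to world coordinates). Camera axes: x right, y down, z forward; pixel columns grow to the right and rows downward; lengths in m; the calibration is good to about 2 mm. A picture is of the moment at which its call begins. There is no depth.
- ticket.close_job(): hands the job in, once; it reports no verdict.
The state is a dict: "time": time; "joint_positions": joint angles; "qd": joint speeds; "joint_torque": joint torques, N m; "position": TCP position; "tool_rot": TCP orientation; "ft_force": force on the tool from outside, world axes, zero at the start; "torque": the same for the moment, N m; "grip_width": opening from 0.0 (shut) to 1.0 (fully open).
Only numpy, scipy, OpenCV 4.12 (cv2) and the standard library are available. Lean on these libraries where they do the work, as an engineer would, in place of code of your own. Each camera call takes 0.05 s, during which the arm holds its last target. There are 200 camera calls.

## Working session

There is one attempt and no reset: what is moved stays moved. The work goes in short steps, Python scripts to look and compute and a tool call to move; the robot and the scene stay as the last step left them, time stands still between calls to the robot, and variables do not carry over. Pictures are saved under pics/ and viewed, about 8 in all and at most 12, crops included, and the job is handed in when it is done.

Besides the shell and the picture viewer there is one more tool, called after "Request:" as a command line: name --argument value ..., lists and objects as JSON in quotes. carry_out: Moves the arm, as the interface text tells. Its arguments: {"type":"object","properties":{"motion":{"type":"array","items":{"type":"array"}},"grip":{"type":"number"},"squeeze":{"type":"number"}},"required":["motion"]}

```bash
mkdir -p pics; ls
cat > h.py <<'E'
import numpy as np, cv2
from bench import get_state, eyes, ticket
def grab(n,f=None):
    d=eyes.get_image(n)
    if f: cv2.imwrite('pics/'+f,d['pixels'])
    return d
def ray(d,u,v):
    T=np.array(d['extrinsics']);r=T[:3,:3]@np.linalg.inv(np.array(d['mtx']))@[u,v,1.]
    return T[:3,3],r
def onz(d,u,v,z):
    o,r=ray(d,u,v); return o+r*(z-o[2])/r[2]
def pix(d,p):
    T=np.linalg.inv(np.array(d['extrinsics']));q=np.array(d['mtx'])@(T[:3,:3]@np.array(p)+T[:3,3]);return q[:2]/q[2]
E
python3 - <<'E'
from h import *
for n in('scene','top'):
    d=grab(n,n+'0.png');print(n,np.round(d['extrinsics'],3).tolist(),np.round(d['mtx'],1).tolist())
    np.savez(''+n+'0.npz',**d)
s=get_state();print(s)
E
```

```text
pics
scene [[0.432, 0.615, -0.66, 1.176], [0.902, -0.312, 0.299, -0.231], [-0.022, -0.724, -0.689, 0.806], [0.0, 0.0, 0.0, 1.0]] [[387.3, 0.0, 281.1], [0.0, 387.3, 215.9], [0.0, 0.0, 1.0]]
top [[-0.022, -0.997, 0.075, 0.466], [-1.0, 0.022, -0.002, 0.055], [0.0, -0.075, -0.997, 1.621], [0.0, 0.0, 0.0, 1.0]] [[482.0, 0.0, 280.2], [0.0, 482.0, 210.0], [0.0, 0.0, 1.0]]
{'time': 0.1, 'joint_positions': array([ 1.31307165,  0.32172955, -0.07010012,  1.45158258,  0.02264606,
        1.37078401, -0.05691537]), 'qd': array([ 0.00050526, -0.00198356, -0.00148752, -0.00230818,  0.00048516,
        0.00074532, -0.00041694]), 'joint_torque': array([ 7.46634464e-05, -4.92571235e+01, -4.05735746e-01, -3.13398421e+01,
       -6.40459196e-02,  3.94616753e-02,  5.79726816e-05]), 'position': array([ 0.17432951, -0.62566393,  0.22156872]), 'tool_rot': array([-2.50124367e+00,  1.89935508e+00,  2.26812899e-03]), 'ft_force': array([-0.31609415,  0.16465429,  0.13787753]), 'torque': array([ 0.0429829 , -0.00917638, -0.01818446]), 'grip_width': 1.0021095361047572}
```

View pics/scene0.png

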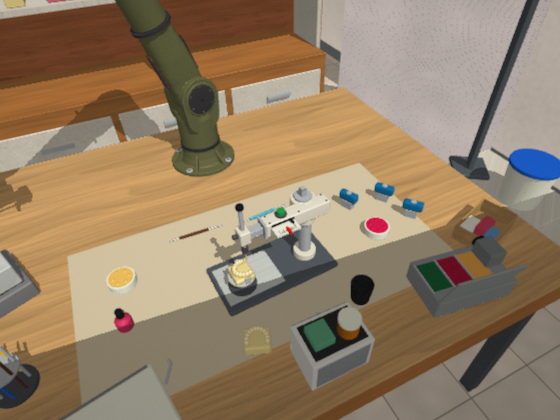

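View pics/top0.png

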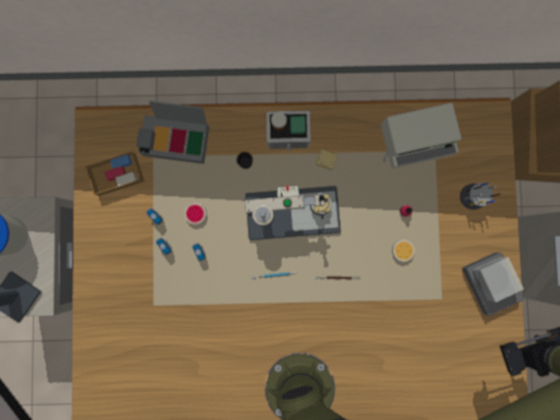

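Scene shows three blue knobs at about (348,197), (384,189) and (413,206). In the top view they are at (199,253), (164,247) and (155,216), with the robot base at about (300,390). The one nearest the base is (199,253). The surveyor shaft is at about (263,213) and its arm runs to the image right (world -y), with the green button at (287,202).

Run:
```python
from h import *
for n in('top','scene'):
    d=dict(np.load(n+'0.npz'));hsv=cv2.cvtColor(d['pixels'],cv2.COLOR_BGR2HSV)
    for nm,lo,hi,z in(('blue',(98,150,60),(112,255,255),.05),('green',(60,120,50),(90,255,255),.21),('red',(0,170,120),(6,255,255),.19)):
        m=cv2.inRange(hsv,lo,hi);c,l,st,ce=cv2.connectedComponentsWithStats(m)
        for i in range(1,c):
            if st[i,4]>(5 if nm=='red' else 15):
                ys,xs=np.where(l==i);P=np.array([onz(d,u,v,z)[:2] for u,v in zip(xs,ys)])
                (cx,cy),(w,h),a=cv2.minAreaRect((P*1000).astype(np.float32))
                w_,V=np.linalg.eigh(np.cov(P.T)) if len(P)>3 else (0,np.eye(2))
                print(n,nm,np.round(ce[i]),st[i,4],'mean',np.round(P.mean(0),3),'rect',round(cx),round(cy),round(w),round(h),'ang',round(np.degrees(np.arctan2(V[1,1],V[0,1])),1), 'r',round(np.hypot(*P.mean(0)),3))
d=dict(np.load('top0.npz'))
for (u,v),z in(((263,213),.21),((287,202),.21)): print(onz(d,u,v,z))
cv2.imwrite('pics/crop0.png',np.hstack([cv2.resize(d['pixels'][180:255,240:345],None,fx=5,fy=5,interpolation=2),cv2.resize(d['pixels'][205:280,140:215],None,fx=5,fy=5,interpolation=2)])[:, :800])
```

```text
top blue [150. 212.] 23 mean [0.588 0.476] rect 588 476 13 19 ang 102.6 r 0.756
top blue [  3. 233.] 214 mean [0.528 0.956] rect 528 953 114 26 ang -179.0 r 1.092
top blue [157. 220.] 36 mean [0.561 0.453] rect 561 454 19 21 ang 147.7 r 0.722
top blue [160. 241.] 25 mean [0.49  0.445] rect 488 444 18 19 ang 89.1 r 0.662
top blue [166. 250.] 36 mean [0.463 0.425] rect 463 425 21 20 ang 164.1 r 0.628
top blue [196. 247.] 24 mean [0.47  0.327] rect 470 326 13 20 ang 91.5 r 0.572
top blue [201. 256.] 30 mean [0.439 0.313] rect 440 314 16 19 ang 146.3 r 0.539
top green [194. 143.] 269 mean [0.778 0.303] rect 778 302 37 65 ang 171.6 r 0.835
top green [287. 202.] 28 mean [0.594 0.032] rect 593 33 15 15 ang -160.3 r 0.595
scene blue [535. 164.] 1223 mean [0.603 0.933] rect 597 932 145 171 ang 122.8 r 1.111
scene blue [384. 189.] 148 mean [0.487 0.426] rect 485 426 56 43 ang -149.4 r 0.647
scene blue [348. 196.] 140 mean [0.466 0.313] rect 463 314 59 38 ang -162.7 r 0.561
scene blue [412. 205.] 165 mean [0.584 0.455] rect 582 456 53 42 ang -142.0 r 0.74
scene blue [  8. 393.] 62 mean [ 0.661 -0.592] rect 661 -592 40 6 ang -145.0 r 0.887
scene green [280. 212.] 60 mean [0.592 0.032] rect 591 32 18 23 ang 159.2 r 0.593
scene green [434. 276.] 508 mean [0.886 0.215] rect 885 215 37 62 ang 171.2 r 0.912
scene red [289. 231.] 22 mean [0.637 0.032] rect 636 32 7 23 ang 170.3 r 0.638
[0.564057   0.10270379 0.21      ]
[0.59490196 0.03152639 0.21      ]
```

View pics/crop0.png

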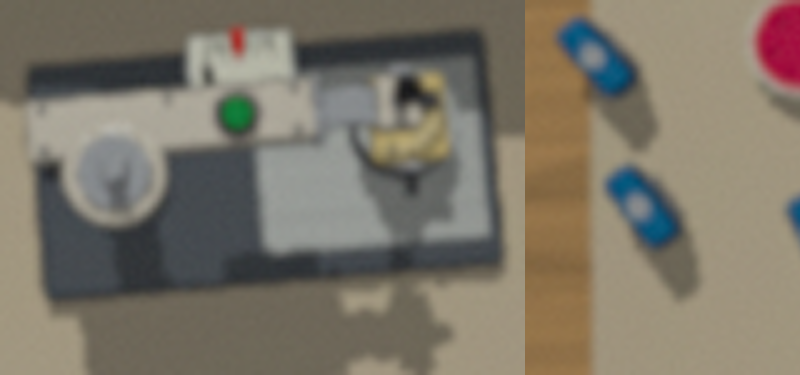

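Chosen knob: top (199,253), scene (348,196), about (0.455, 0.320), long axis near 24°, reach 0.556. The look-alikes at radius 0.645 and 0.74 are farther out. Next I move along an arc, staying high over the surveyor.

Request:
carry_out --motion '[[[0.033, 0.028, 0.018], 0.13], [[0.065, 0.055, 0.036], 0.26], [[0.098, 0.083, 0.054], 0.39], [[0.13, 0.11, 0.072], 0.52], [[0.163, 0.138, 0.09], 0.65], [[0.196, 0.166, 0.108], 0.78], [[0.228, 0.193, 0.126], 0.91], [[0.261, 0.221, 0.144], 1.04], [[0.293, 0.248, 0.162], 1.17], [[0.326, 0.276, 0.18], 1.3], [[0.338, 0.32, 0.18], 1.43], [[0.351, 0.364, 0.18], 1.56], [[0.364, 0.407, 0.18], 1.69], [[0.376, 0.451, 0.18], 1.82], [[0.388, 0.495, 0.18], 1.95], [[0.401, 0.539, 0.18], 2.08], [[0.414, 0.582, 0.18], 2.21], [[0.426, 0.626, 0.18], 2.34], [[0.426, 0.626, 0.18], 2.34]]' --grip -1

```text
time: 2.0
position: [0.6003, 0.0089, 0.4021]
tool_rot: [-2.71, -1.58, -0.003]
ft_force: [-0.1, 0.2, -0.5]
grip_width: 1.003
```

Run:
```python
from h import *
s=get_state();print(s['time'],s['position'],s['tool_rot'],s['joint_positions'])
d=grab('wrist','w1.png');np.savez('w1.npz',**d);print(np.round(d['extrinsics'],3).tolist(),d['mtx'][0])
```

```text
2.0 [0.60026056 0.00886797 0.40211874] [-2.70966868 -1.58046701 -0.00320318] [ 0.54449043  0.27192747 -0.78075704  1.23045762  0.18699524  1.71258424
  0.86532546]
[[0.492, 0.83, 0.262, 0.527], [0.871, -0.47, -0.143, 0.048], [0.004, 0.298, -0.954, 0.564], [0.0, 0.0, 0.0, 1.0]] [360.28635861   0.         278.63084764]
```

View pics/w1.png

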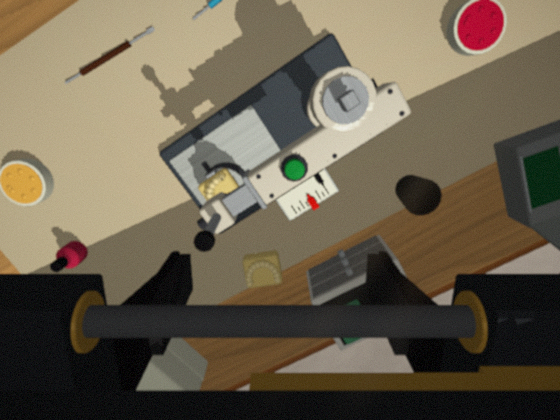

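Wrist view: square shaft at about (348,98) in the round head, button at (293,167), pointer at (321,182), clip nose at about (311,200), zero end of the scale on the right. I'll get numbers from this later; the knob comes first.

Request:
carry_out --motion '[[[-0.018, 0.038, -0.012], 0.12], [[-0.036, 0.077, -0.025], 0.24], [[-0.054, 0.116, -0.037], 0.36], [[-0.073, 0.155, -0.05], 0.48], [[-0.091, 0.193, -0.08], 0.6], [[-0.109, 0.232, -0.11], 0.72], [[-0.127, 0.27, -0.14], 0.84], [[-0.145, 0.311, -0.17], 0.95], [[-0.145, 0.311, -0.2], 0.95], [[-0.145, 0.311, -0.2], 0.95]]'

```text
time: 3.05
position: [0.4525, 0.3093, 0.1983]
tool_rot: [-1.705, -2.634, 0.011]
ft_force: [0.3, -0.8, 0.7]
grip_width: 0.999
```

Run:
```python
from h import *
s=get_state();print(s['time'],s['position'],s['tool_rot'],s['joint_positions'])
d=grab('wrist','w2.png');np.savez('w2.npz',**d)
hsv=cv2.cvtColor(d['pixels'],cv2.COLOR_BGR2HSV)
m=cv2.inRange(hsv,(98,150,60),(112,255,255));c,l,st,ce=cv2.connectedComponentsWithStats(m)
for i in range(1,c):
    if st[i,4]>150: print(ce[i],st[i])
print(pix(d,(.455,.32,.054)))
# surveyor in w1
w=dict(np.load('w1.npz'))
for nm,u,v,z in(('shaft',349,98,.234),('button',293,167,.215),('ptr',321,182,.19),('clip',311,199,.19)): print(nm,onz(w,u,v,z))
a=cv2.resize(w['pixels'][60:235,180:430],None,fx=3,fy=3,interpolation=2)
cv2.imwrite('pics/w1c.png',a)
```

```text
3.05 [0.45248109 0.3093411  0.19827411] [-1.70500168 -2.63424477  0.01128849] [ 0.26970981  0.26285523 -1.05318867  1.70544901  0.23329936  1.31854633
  1.16335529]
[289.69901168 200.04402516] [ 278  171   25   60 1113]
[394.2972973  253.50900901] [385 243  17  25 222]
[366.52788845 352.27888446] [353 339  30  33 502]
[289.58734961 205.45563121]
shaft [0.55855625 0.10231685 0.234     ]
button [0.59134906 0.02935572 0.215     ]
ptr [0.62467132 0.04617484 0.19      ]
clip [0.63599072 0.02816588 0.19      ]
```

View pics/w2.png

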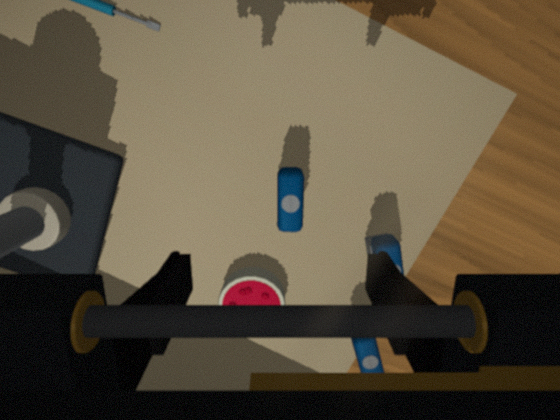

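View pics/w1c.png

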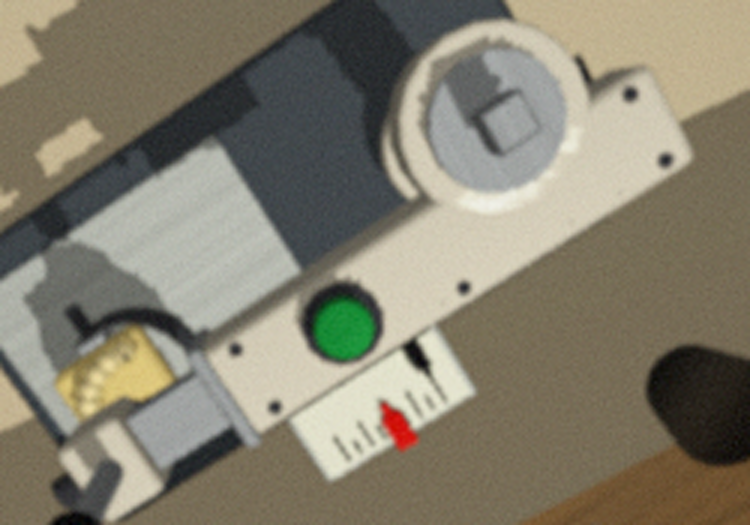

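w2: our knob at (290,200), upright, wing lined up with the image's vertical, so it's square to the jaws; look-alikes at (394,253) and (366,352), pink tin at (252,293). w1c shows the square shaft top at crop (513,122), pointer tip at about (432,372), and clip nose at about (384,405).

Run:
```python
from h import *
s=get_state()
from scipy.spatial.transform import Rotation as R
x=R.from_rotvec(s['tool_rot']).as_matrix();print('toolx yaw',np.degrees(np.arctan2(x[1,0],x[0,0])),x[:,2])
d=dict(np.load('w2.npz'));hsv=cv2.cvtColor(d['pixels'],cv2.COLOR_BGR2HSV)
m=cv2.inRange(hsv,(98,120,40),(112,255,255));v=hsv[...,2]
c,l,st,ce=cv2.connectedComponentsWithStats(m);i=l[185,289]
ys,xs=np.where(l==i)
P=np.array([onz(d,u,w,.054)[:2]*1000 for u,w in zip(xs,ys)],np.float32);print(cv2.minAreaRect(P))
print('circle ctr',onz(d,290,203,.054)); print([np.round(onz(d,u,w,.054),4) for u,w in((290,168),(290,232))])
for r in range(172,232,8): q=xs[ys==r];print(r,q.min(),q.max(),end=';')
w=dict(np.load('w1.npz'))
def c(u,v,z): return onz(w,180+u/3-.33,60+v/3-.33,z)
a=[c(235,350,.206),c(630,93,.206),c(275,408,.206),c(665,160,.206)]
for p,q in((0,1),(2,3)):
    e=a[p]-a[q];print('\narm yaw',np.degrees(np.arctan2(e[1],e[0])),np.hypot(*e[:2]),end='')
print('\nshaft',c(513,122,.234),'collar',c(497,118,.212),'button',c(345,328,.218))
```

```text
toolx yaw 114.02580187902409 [-0.00366515 -0.00278295 -0.99998941]
((450.0374450683594, 318.40008544921875), (56.63579559326172, 21.6726016998291), 24.186866760253906)
circle ctr [0.45279641 0.31938668 0.054     ]
[array([0.4244, 0.3063, 0.054 ]), array([0.4776, 0.3308, 0.054 ])]
172 279 301;180 278 303;188 278 302;196 278 302;204 278 302;212 278 301;220 278 301;228 279 300;
arm yaw -86.26299291598485 0.15011949897528723
arm yaw -86.2556886498558 0.14983273920496645
shaft [0.56103436 0.10273015 0.234     ] collar [0.55976353 0.10258708 0.212     ] button [0.5933184  0.02997951 0.218     ]
```

Request:
carry_out --motion '[[[-0.001, 0.008, -0.03], 0.0], [[-0.001, 0.008, -0.06], 0.0], [[-0.001, 0.008, -0.09], 0.0], [[-0.001, 0.008, -0.09], 0.0], [[-0.001, 0.008, -0.09], 0.0], [[-0.001, 0.008, -0.09], 0.0]]'

```text
time: 3.7
position: [0.4565, 0.319, 0.1151]
tool_rot: [1.711, 2.633, 0.005]
ft_force: [0.8, 0.2, -0.8]
grip_width: 1.0
```

Run:
```python
from h import *
s=get_state();print(s['position'],s['tool_rot'],s['joint_positions'])
d=grab('wrist','w3.png')
hsv=cv2.cvtColor(d['pixels'],cv2.COLOR_BGR2HSV)
m=cv2.inRange(hsv,(98,120,40),(112,255,255))
c,l,st,ce=cv2.connectedComponentsWithStats(m)
for i in range(1,c):
    if st[i,4]>400: print(ce[i],st[i])
print(pix(d,(.4515,.3188,.054)))
```

```text
[0.45651406 0.3190423  0.11507401] [1.71091163 2.63253632 0.00496003] [ 0.19887989  0.36128748 -1.00901455  1.79334681  0.33271139  1.16672702
  1.0754053 ]
[282.76334208 217.2615923 ] [ 266  177   35   85 2286]
[282.65600224 223.44821298]
```

Request:
carry_out --motion '[[[-0.006, -0.001, -0.03], 0.0], [[-0.006, -0.001, -0.06], 0.0], [[-0.006, -0.001, -0.09], 0.0], [[-0.006, -0.001, -0.094], 0.0], [[-0.006, -0.001, -0.094], 0.0], [[-0.006, -0.001, -0.094], 0.0]]'

```text
time: 4.35
position: [0.4498, 0.3189, 0.0206]
tool_rot: [1.709, 2.635, 0.005]
ft_force: [0.2, -0.2, 0.3]
grip_width: 0.999
```

Request:
carry_out --motion '[[[0, 0, 0], 0.0], [[0, 0, 0], 0.0], [[0, 0, 0], 0.0], [[0, 0, 0], 0.0], [[0, 0, 0], 0.0], [[0, 0, 0], 0.0], [[0, 0, 0], 0.0], [[0, 0, 0], 0.0]]' --grip 1 --squeeze 40

```text
time: 5.15
position: [0.4484, 0.3179, 0.0185]
tool_rot: [-1.709, -2.636, -0.0]
ft_force: [-0.0, 0.0, 0.0]
grip_width: 0.353
```

Request:
carry_out --motion '[[[0, 0, 0], 0.0], [[0, 0, 0], 0.0], [[0, 0, 0], 0.0], [[0, 0, 0], 0.0]]'

```text
time: 5.55
position: [0.4484, 0.3179, 0.0186]
tool_rot: [-1.709, -2.636, -0.0]
ft_force: [0.3, 0.7, -0.1]
grip_width: 0.275
```

Request:
carry_out --motion '[[[0, 0, 0.03], 0.0], [[0, 0, 0.07], 0.0], [[0, 0, 0.11], 0.0], [[0, 0, 0.15], 0.0], [[0, 0, 0.19], 0.0], [[0, 0, 0.23], 0.0], [[0.005, -0.02, 0.26], -0.1], [[0.01, -0.05, 0.29], -0.2], [[0.015, -0.07, 0.3], -0.26], [[0.02, -0.07, 0.3], -0.26], [[0.02, -0.07, 0.3], -0.26]]'

```text
time: 6.65
position: [0.4689, 0.2474, 0.3181]
tool_rot: [-2.037, -2.391, 0.0]
ft_force: [-0.1, 0.5, -1.8]
grip_width: 0.277
```

Run:
```python
from h import *
from scipy.spatial.transform import Rotation as R
s=get_state();print(s['position'],s['joint_positions'],s['grip_width'],s['ft_force'])
x=R.from_rotvec(s['tool_rot']).as_matrix();print('toolx yaw',np.degrees(np.arctan2(x[1,0],x[0,0])),x[:,2])
d=grab('wrist','w4.png');np.savez('w4.npz',**d)
print(pix(d,(.561,.1027,.234)),pix(d,s['position']))
```

```text
[0.46889548 0.24736282 0.31814112] [ 0.42013087  0.11294784 -1.02441932  1.5637736   0.09633787  1.51931145
  1.123727  ] 0.27721058462227244 [-0.12063942  0.54737805 -1.7709916 ]
toolx yaw 99.13077315324612 [-2.35873551e-04  1.27570495e-04 -9.99999964e-01]
[ 77.24304089 301.42500171] [280.77580925 273.50927852]
```

View pics/w4.png

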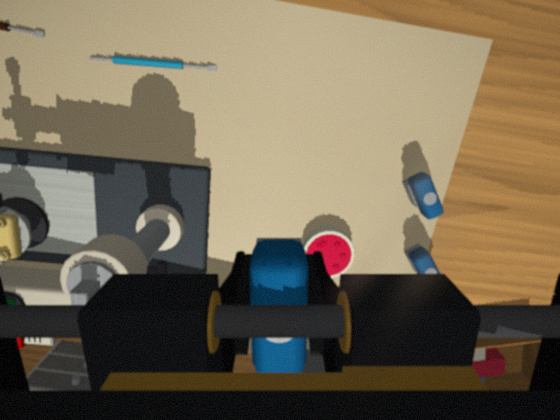

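Knob held (width 0.277 = 24 mm), at (280,300) in the view. Its top is visible and the shaft is at the far left, under the gripper. Next I pass beyond the shaft so the camera looks at it in front of the held knob.

Request:
carry_out --motion '[[[0.035, -0.032, 0], -0.02], [[0.07, -0.064, 0], -0.04], [[0.105, -0.096, 0], -0.06], [[0.14, -0.128, 0], -0.08], [[0.156, -0.144, 0], -0.094], [[0.156, -0.144, 0], -0.094], [[0.156, -0.144, 0], -0.094], [[0.156, -0.144, 0], -0.094]]'

```text
time: 7.5
position: [0.6232, 0.1067, 0.3182]
tool_rot: [-2.14, -2.297, -0.0]
ft_force: [-0.6, 0.8, -0.5]
grip_width: 0.276
```

Run:
```python
from h import *
from scipy.spatial.transform import Rotation as R
s=get_state();print(s['position'],s['joint_positions'])
x=R.from_rotvec(s['tool_rot']).as_matrix();print('toolx yaw',np.degrees(np.arctan2(x[1,0],x[0,0])),x[:,2])
d=grab('wrist','w5.png');np.savez('w5.npz',**d)
p=pix(d,(.561,.1027,.234));print(p)
g=d['pixels']
for r in range(236,306,2): print(r,g[r,280].tolist(),end=' ')
a,b=int(p[1]),int(p[0])
A=cv2.resize(g[a-40:a+40,b-45:b+45],None,fx=6,fy=6,interpolation=2)
B=cv2.resize(g[230:380,245:320],None,fx=3.2,fy=3.2,interpolation=2)
print(a,b);cv2.imwrite('pics/w5c.png',np.hstack([A,B]))
```

```text
[0.6232339  0.10668228 0.31821415] [ 0.44575211  0.37742976 -0.89432232  1.31618179  0.28987681  1.58229579
  1.23203065]
toolx yaw 94.04969836254308 [-0.00123053  0.00123953 -0.99999847]
[280.97500654 130.32920477]
236 [95, 119, 131] 238 [82, 85, 84] 240 [68, 49, 24] 242 [64, 39, 0] 244 [66, 42, 1] 246 [67, 41, 0] 248 [78, 52, 16] 250 [73, 50, 9] 252 [71, 48, 3] 254 [76, 52, 9] 256 [81, 52, 14] 258 [86, 56, 14] 260 [91, 61, 6] 262 [96, 65, 12] 264 [101, 65, 9] 266 [115, 74, 15] 268 [125, 84, 16] 270 [134, 90, 18] 272 [146, 99, 19] 274 [151, 98, 13] 276 [155, 104, 17] 278 [157, 109, 20] 280 [161, 113, 27] 282 [164, 114, 30] 284 [160, 109, 23] 286 [159, 110, 18] 288 [155, 104, 19] 290 [108, 71, 11] 292 [90, 59, 10] 294 [96, 62, 19] 296 [91, 60, 19] 298 [93, 61, 16] 300 [88, 58, 9] 302 [85, 58, 9] 304 [73, 51, 16] 130 280
```

View pics/w5c.png

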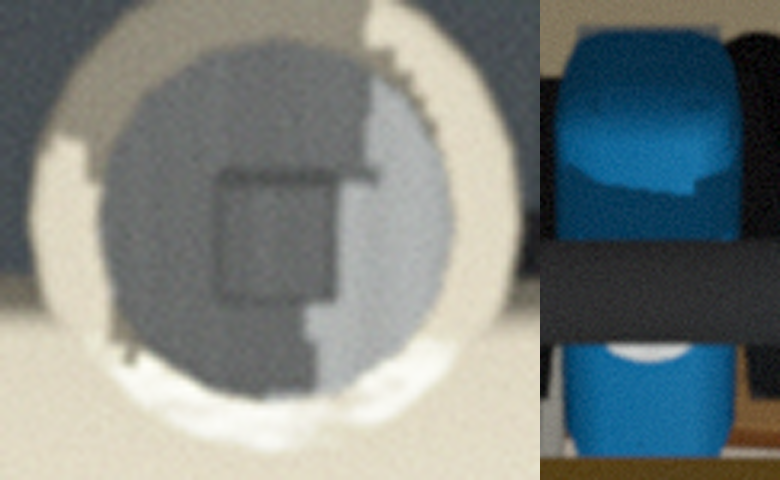

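Crop: the shaft's square is centred at about (281,130) and square to the view (tool yaw 94.0°), which matches the prediction. The held knob's dot lower edge is at row 342, the boss's lower edge at about row 238, and the wing's lower edge at about row 239. Next: where the knob sits in the grip.

Run:
```python
from h import *
d=dict(np.load('w5.npz'));w=dict(np.load('w2.npz'))
T=np.array([.6232,.1067,.3182]);y=np.radians(94.05-90);ax=np.array([np.cos(y),np.sin(y)])
g=lambda u,v,z:(onz(d,u,v,z)[:2]-T[:2])@ax
print('boss edge',g(281,237.8,T[2]-.0186)+.017,'wing edge',g(281,239.5,T[2]+.0074)+.029)
def dot(im,c,r0,r1): 
    col=im[r0:r1,c].astype(int); return [(r0+i,int(v.min()*0+v[2])) for i,v in enumerate(col)]
print(dot(w['pixels'],290,186,222)); print(dot(d['pixels'],280,336,350))
print('shaft', onz(d,280.7,129.9,.234), 'collar',onz(d,280.9,125.9,.212))
g4=d['pixels'][350:376,281,:];print(g4[:,0].tolist(), g4[:,2].tolist())
for r in(350,): print(d['pixels'][r,255:312,0].tolist())
```

```text
boss edge 0.005519386969332617 wing edge 0.007934827128235906
[(186, 1), (187, 14), (188, 0), (189, 14), (190, 16), (191, 9), (192, 7), (193, 12), (194, 53), (195, 87), (196, 115), (197, 119), (198, 122), (199, 118), (200, 115), (201, 123), (202, 118), (203, 120), (204, 119), (205, 113), (206, 117), (207, 115), (208, 120), (209, 123), (210, 118), (211, 102), (212, 77), (213, 43), (214, 20), (215, 8), (216, 14), (217, 19), (218, 16), (219, 18), (220, 17), (221, 10)]
[(336, 57), (337, 113), (338, 165), (339, 195), (340, 194), (341, 192), (342, 153), (343, 82), (344, 34), (345, 15), (346, 11), (347, 28), (348, 22), (349, 22)]
shaft [0.56073286 0.10249617 0.234     ] collar [0.55975933 0.10271495 0.212     ]
[156, 158, 152, 158, 157, 157, 153, 155, 157, 156, 156, 155, 160, 156, 155, 156, 153, 158, 152, 160, 156, 154, 124, 66, 27, 24] [21, 21, 18, 22, 27, 22, 14, 22, 17, 20, 24, 26, 27, 19, 24, 16, 22, 28, 17, 24, 20, 33, 56, 78, 87, 84]
[110, 118, 123, 128, 130, 138, 143, 145, 149, 153, 150, 155, 154, 151, 153, 153, 154, 159, 154, 155, 158, 157, 157, 155, 158, 161, 156, 155, 160, 159, 156, 160, 158, 156, 159, 160, 157, 160, 154, 158, 153, 153, 141, 140, 134, 137, 131, 123, 116, 101, 82, 68, 50, 51, 39, 28, 26]
```

Run:
```python
from h import *
d=dict(np.load('w5.npz'));w=dict(np.load('w2.npz'))
T=np.array([.6232,.1067,.3182]);y=np.radians(4.05);ax=np.array([np.cos(y),np.sin(y)])
a,b=onz(w,290,194.6,.054),onz(w,290,212.4,.054);D=np.linalg.norm(a-b);print('dot D',D,'knob ctr',(a+b)/2)
e=(onz(d,281,342.7,T[2]+.0354)[:2]-T[:2])
print('along',e@ax-D/2, 'lat of col',[(onz(d,u,342,T[2]+.0354)[:2]-T[:2])@[-ax[1],ax[0]] for u in(278,281,284)])
lab=d['pixels'][341,255:310,2];q=np.where(lab>110)[0]+255;print(q.min(),q.max())
```

```text
dot D 0.01637152005544834 knob ctr [0.45326989 0.31960492 0.054     ]
along 0.005431849990315171 lat of col [np.float64(-0.0015021627180567313), np.float64(-0.00025843845780157735), np.float64(0.0009853122053587577)]
270 287
```

Dot, boss edge and grasp estimate agree: the knob centre sits about 5.3 mm outward (+x) of the TCP. Now I go above the shaft.

Request:
carry_out --motion '[[[-0.03, -0.001, 0], -0.002], [[-0.06, -0.001, -0.01], -0.004], [[-0.069, -0.001, -0.03], -0.005], [[-0.069, -0.001, -0.054], -0.005], [[-0.069, -0.001, -0.054], -0.005], [[-0.069, -0.001, -0.054], -0.005], [[-0.069, -0.001, -0.054], -0.005], [[-0.069, -0.001, -0.054], -0.005]]'

```text
time: 8.35
position: [0.5562, 0.1034, 0.2658]
tool_rot: [2.151, 2.288, 0.003]
ft_force: [-1.3, -0.3, -2.0]
grip_width: 0.273
```

Request:
carry_out --motion '[[[0, 0, 0], 0], [[0, 0, 0], 0]]'

```text
time: 8.55
position: [0.5558, 0.103, 0.265]
tool_rot: [2.152, 2.288, 0.001]
ft_force: [0.1, 0.8, -1.8]
grip_width: 0.277
```

Request:
carry_out --motion '[[[-0.0005, 0, -0.007], 0.004], [[-0.0005, 0, -0.012], 0.004], [[-0.0005, 0, -0.015], 0.004], [[-0.0005, 0, -0.018], 0.004], [[-0.0005, 0, -0.018], 0.004]]'

```text
time: 9.05
position: [0.5548, 0.1027, 0.246]
tool_rot: [-2.147, -2.292, 0.001]
ft_force: [-0.7, -0.3, -1.5]
grip_width: 0.272
```

Already 6.6 mm below the shaft's top with no force, so it's engaged. Going down.

Request:
carry_out --motion '[[[0, 0, -0.004], 0], [[0, 0, -0.008], 0], [[0, 0, -0.012], 0], [[0, 0, -0.014], 0], [[0, 0, -0.015], 0], [[0, 0, -0.016], 0], [[0, 0, -0.016], 0]]'

```text
time: 9.75
position: [0.555, 0.1029, 0.2307]
tool_rot: [2.148, 2.293, 0.0]
ft_force: [0.3, -1.1, -1.9]
grip_width: 0.27
```

Request:
carry_out --motion '[[[0, 0, -0.001], 0], [[0, 0, -0.002], 0], [[0, 0, -0.002], 0], [[0, 0, -0.002], 0]]'

```text
time: 10.15
position: [0.5552, 0.1029, 0.2304]
tool_rot: [2.147, 2.292, 0.0]
ft_force: [-2.9, -1.1, 8.3]
grip_width: 0.27
```

Home: 8 N at TCP z 0.2304, against 0.2306 expected. Release and rise.

Request:
carry_out --motion '[[[0, 0, 0.001], 0], [[0, 0, 0.001], 0], [[0, 0, 0.001], 0], [[0, 0, 0.001], 0], [[0, 0, 0.001], 0]]' --grip 0

```text
time: 10.65
position: [0.5549, 0.1028, 0.2294]
tool_rot: [-2.148, -2.292, 0.0]
ft_force: [0.5, 0.1, 0.2]
grip_width: 0.495
```

Request:
carry_out --motion '[[[0, 0, 0.03], 0], [[0, 0, 0.06], 0], [[0, 0, 0.1], 0], [[0, 0, 0.1], 0], [[0, 0, 0.1], 0]]' --grip 1

```text
time: 11.15
position: [0.5554, 0.1031, 0.3303]
tool_rot: [2.147, 2.292, 0.002]
ft_force: [-0.5, -0.2, -0.9]
grip_width: 0.128
```

Run:
```python
from h import *
s=get_state();print(s['position'],s['joint_positions'],s['grip_width'])
d=grab('wrist','w6.png');np.savez('w6.npz',**d)
hsv=cv2.cvtColor(d['pixels'],cv2.COLOR_BGR2HSV)
for lo,hi in(((98,120,40),(112,255,255)),((60,120,40),(90,255,255)),((0,170,100),(6,255,255))):
    c,l,st,ce=cv2.connectedComponentsWithStats(cv2.inRange(hsv,lo,hi))
    for i in range(1,c):
        if st[i,4]>60: print(lo,ce[i].round(1),st[i])
cv2.imwrite('pics/w6s.png',d['pixels'])
```

```text
[0.55541577 0.10310816 0.3302748 ] [ 0.57427761  0.19953058 -0.93306929  1.46552029  0.16034394  1.55464303
  1.28459829] 0.12814014333996676
(98, 120, 40) [549.9 114.6] [535  94  25  47 792]
(98, 120, 40) [549.9 192.6] [535 176  25  41 641]
(98, 120, 40) [278.4 224.7] [ 262  186   34   84 2121]
(60, 120, 40) [188.9 243.1] [177 231  25  26 492]
```

View pics/w6s.png

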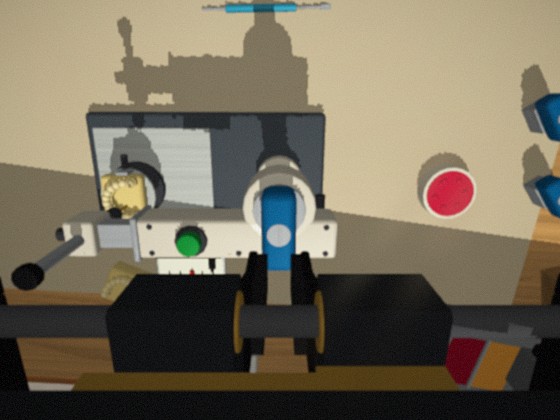

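The knob stands alone on the shaft, dot at (278.6,235), seated and square; button at (189,242), pointer at about (212,266). Now triangulating the button.

Run:
```python
from h import *
a=dict(np.load('w1.npz'));b=dict(np.load('w6.npz'))
print('knob dot',onz(b,278.6,235,.266))
def cen(d):
    m=cv2.inRange(cv2.cvtColor(d['pixels'],cv2.COLOR_BGR2HSV),(60,120,40),(90,255,255));c,l,st,ce=cv2.connectedComponentsWithStats(m)
    for i in range(1,c):
        if 150<st[i,4]<900: yield ce[i],st[i]
for n,d in(('a',a),('b',b)):
    for c,s in cen(d): print(n,c,s,[onz(d,*c,z).round(4).tolist() for z in(.214,.220,.226)])
```

```text
knob dot [0.56040795 0.10225995 0.266     ]
a [542.77866972 177.11697248] [524 148  36  60 872] [[0.7224, 0.2401, 0.214], [0.7191, 0.2368, 0.22], [0.7157, 0.2335, 0.226]]
a [293.97994269 168.78796562] [284 158  21  22 349] [[0.5936, 0.0293, 0.214], [0.5924, 0.0296, 0.22], [0.5913, 0.0299, 0.226]]
b [188.8597561  243.14634146] [177 231  25  26 492] [[0.5931, 0.0296, 0.214], [0.5905, 0.031, 0.22], [0.5878, 0.0325, 0.226]]
```

Request:
carry_out --motion '[[[0.0, 0, 0], -0.145], [[0.01, -0.02, 0], -0.29], [[0.02, -0.04, 0], -0.435], [[0.03, -0.06, 0], -0.58], [[0.0375, -0.073, 0], -0.725], [[0.0375, -0.073, 0], -0.87], [[0.0375, -0.073, -0.01], -1.015], [[0.0375, -0.073, -0.02], -1.16], [[0.0375, -0.073, -0.03], -1.305], [[0.0375, -0.073, -0.04], -1.45], [[0.0375, -0.073, -0.06], -1.57], [[0.0375, -0.073, -0.08], -1.57], [[0.0375, -0.073, -0.095], -1.57], [[0.0375, -0.073, -0.095], -1.57], [[0.0375, -0.073, -0.095], -1.57], [[0.0375, -0.073, -0.095], -1.57]]'

```text
time: 12.8
position: [0.593, 0.03, 0.2355]
tool_rot: [-3.14, -0.104, -0.002]
ft_force: [0.0, -0.3, -0.1]
grip_width: 0.002
```

Run:
```python
from h import *
s=get_state();print(s['position'],s['tool_rot'],s['joint_positions'],s['grip_width'],s['ft_force'])
```

```text
[0.59300847 0.02997365 0.23548943] [-3.13978771e+00 -1.03863663e-01 -2.33318444e-03] [ 0.48118556  0.25765105 -0.68551318  1.56025384  0.16515063  1.38117083
 -0.15296355] 0.002347966031939284 [ 0.02356569 -0.32201919 -0.11515994]
```

Request:
carry_out --motion '[[[0, 0, -0.006], 0], [[0, 0, -0.011], 0], [[0, 0, -0.015], 0], [[0, 0, -0.018], 0], [[0, 0, -0.02], 0], [[0, 0, -0.02], 0]]'

```text
time: 13.4
position: [0.5925, 0.0298, 0.2145]
tool_rot: [3.14, 0.104, 0.0]
ft_force: [-0.9, -0.6, 1.3]
grip_width: 0.0
```

Request:
carry_out --motion '[[[0, 0, -0.001], 0], [[0, 0, -0.002], 0], [[0, 0, -0.003], 0], [[0, 0, -0.003], 0]]'

```text
time: 13.8
position: [0.5925, 0.0298, 0.2133]
tool_rot: [3.139, 0.103, 0.001]
ft_force: [-4.1, -1.5, 11.2]
grip_width: 0.007
```

Request:
carry_out --motion '[[[0, 0, -0.001], 0], [[0, 0, -0.002], 0], [[0, 0, -0.003], 0], [[0, 0, -0.003], 0]]'

```text
time: 14.2
position: [0.5926, 0.0298, 0.213]
tool_rot: [3.138, 0.103, 0.003]
ft_force: [-8.6, -2.0, 21.8]
grip_width: 0.004
```

The stop is firm at z 0.213, i.e. 7 mm above a 0.206 sleeve top, so the button should be fully down. Lifting to check with a picture.

Request:
carry_out --motion '[[[0, 0, 0.01], 0], [[0, 0, 0.03], 0], [[0, 0, 0.07], 0], [[0, 0, 0.105], 0], [[-0.01, 0.02, 0.12], 0.145], [[-0.02, 0.04, 0.122], 0.29], [[-0.03, 0.06, 0.122], 0.435], [[-0.0375, 0.073, 0.122], 0.58], [[-0.0375, 0.073, 0.122], 0.725], [[-0.0375, 0.073, 0.122], 0.87], [[-0.0375, 0.073, 0.122], 1.015], [[-0.0375, 0.073, 0.122], 1.16], [[-0.0375, 0.073, 0.122], 1.305], [[-0.0375, 0.073, 0.122], 1.45], [[-0.0375, 0.073, 0.122], 1.57], [[-0.0375, 0.073, 0.122], 1.57], [[-0.0375, 0.073, 0.122], 1.57]]'

```text
time: 15.9
position: [0.555, 0.1028, 0.3302]
tool_rot: [-2.151, -2.289, -0.0]
ft_force: [-1.3, -0.0, 0.2]
grip_width: 0.006
```

Run:
```python
from h import *
s=get_state();print(s['position'],s['tool_rot'],s['joint_positions'],s['grip_width'],s['ft_force'])
d=grab('wrist','w7.png');np.savez('w7.npz',**d);b=dict(np.load('w6.npz'))
for D in(b,d):
    m=cv2.inRange(cv2.cvtColor(D['pixels'],cv2.COLOR_BGR2HSV),(60,120,40),(90,255,255));c,l,st,ce=cv2.connectedComponentsWithStats(m)
    for i in range(1,c):
        if 150<st[i,4]<900: print(ce[i],st[i], [onz(D,*ce[i],z).round(4).tolist() for z in(.213,.220)])
A=[cv2.resize(D['pixels'][185:285,130:320],None,fx=4,fy=3,interpolation=2) for D in(b,d)]
cv2.imwrite('pics/w7c.png',np.vstack(A))
```

```text
[0.55498303 0.10280459 0.33024566] [-2.15085680e+00 -2.28921572e+00 -6.16391804e-05] [ 0.55486636  0.1948719  -0.90749253  1.4654256   0.15276757  1.55558811
  1.28739612] 0.006071208692042928 [-1.25213216 -0.02334188  0.15810807]
[188.8597561  243.14634146] [177 231  25  26 492] [[0.5935, 0.0293, 0.213], [0.5905, 0.031, 0.22]]
[190.20990566 243.02122642] [179 232  24  23 424] [[0.5925, 0.0301, 0.213], [0.5894, 0.0317, 0.22]]
[432.27429806 353.63930886] [422 339  25  39 463] [[0.6894, 0.2529, 0.213], [0.6839, 0.249, 0.22]]
```

View pics/w7c.png

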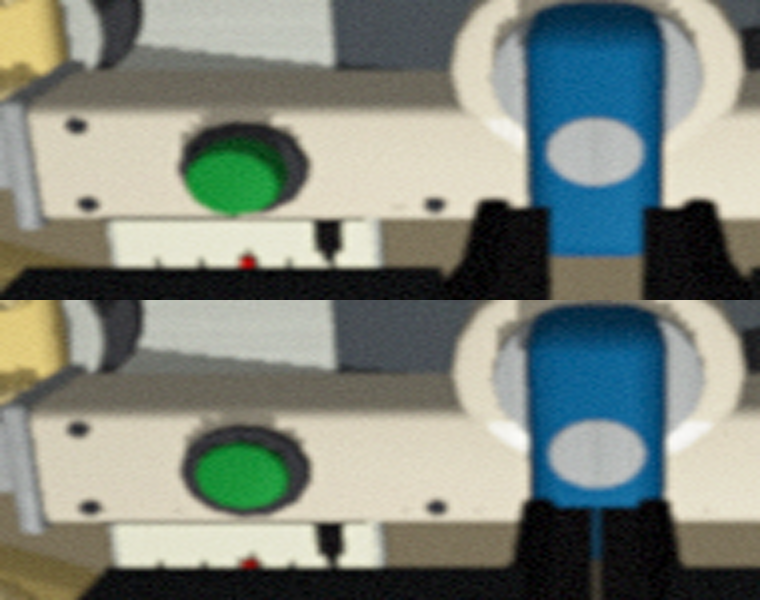

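Top (before) vs bottom (after): the green button has gone from tall and offset over its bezel to nearly concentric at crop (240,478), so it is down. The pointer is still at zero and the knob in place. Next I measure the distance from pointer to clip.

Run:
```python
from h import *
S=np.array([.5602,.1032]);a=np.radians(-86.26);ex=np.array([np.cos(a),np.sin(a)]);ey=np.array([-ex[1],ex[0]])
def coords(D,m,z):
    ys,xs=np.where(m);P=np.array([onz(D,u,v,z)[:2]-S for u,v in zip(xs,ys)]);return P@ex*1000,P@ey*1000
for f in('w1','scene0'):
    D=dict(np.load(f+'.npz'));hsv=cv2.cvtColor(D['pixels'],cv2.COLOR_BGR2HSV)
    ui,vi=np.meshgrid(np.arange(560),np.arange(420))
    for z in(.193,.2):
      X=np.zeros((420,560,2))+1e3
      c=pix(D,(.63,.04,z)).astype(int)
      for v in range(c[1]-50,c[1]+50):
        for u in range(c[0]-60,c[0]+60):
            p=onz(D,u,v,z)[:2]-S;X[v,u]=p@ex*1000,p@ey*1000
      reg=(X[...,0]>30)&(X[...,0]<110)&(X[...,1]>44)&(X[...,1]<90)
      red=reg&((hsv[...,0]<8)|(hsv[...,0]>172))&(hsv[...,1]>140)&(hsv[...,2]>80)
      blk=reg&(hsv[...,2]<55)&(X[...,0]<70)
      for n,m in(('red',red),('blk',blk)):
        q=X[m]; print(f,z,n,len(q))
        for y in range(44,90,2):
            k=q[(q[:,1]>=y)&(q[:,1]<y+2)]
            if len(k): print('  ',y,'%.1f n%d [%.1f %.1f]'%(k[:,0].mean(),len(k),k[:,0].min(),k[:,0].max()))
```

```text
w1 0.193 red 101
   62 80.8 n1 [80.8 80.8]
   64 80.1 n5 [79.1 81.4]
   66 80.1 n7 [78.4 81.7]
   68 80.3 n10 [77.6 82.9]
   70 80.1 n13 [76.9 83.5]
   72 80.3 n12 [76.6 83.7]
   74 80.2 n12 [76.9 83.4]
   76 80.4 n12 [77.5 83.7]
   78 80.4 n15 [76.2 84.6]
   80 80.0 n13 [76.5 83.7]
   82 83.4 n1 [83.4 83.4]
w1 0.193 blk 32
   48 61.7 n2 [61.0 62.4]
   50 61.2 n6 [59.8 63.0]
   52 61.5 n8 [59.5 63.2]
   54 61.1 n7 [59.7 62.9]
   56 61.3 n6 [59.9 62.6]
   58 61.0 n3 [60.5 61.4]
w1 0.2 red 101
   60 80.3 n1 [80.3 80.3]
   62 79.6 n5 [78.6 80.9]
   64 79.8 n6 [78.3 81.2]
   66 79.9 n12 [77.1 82.9]
   68 79.3 n12 [76.5 82.6]
   70 80.0 n13 [76.2 83.2]
   72 79.3 n12 [76.4 82.6]
   74 80.0 n13 [76.7 83.1]
   76 79.8 n14 [75.8 84.0]
   78 79.9 n13 [76.1 83.1]
w1 0.2 blk 32
   48 61.4 n7 [60.0 62.8]
   50 61.0 n8 [59.4 63.0]
   52 61.1 n7 [59.6 62.7]
   54 61.3 n6 [60.1 62.4]
   56 60.5 n3 [59.8 61.2]
   58 60.9 n1 [60.9 60.9]
scene0 0.193 red 27
   60 77.8 n1 [77.8 77.8]
   62 75.9 n1 [75.9 75.9]
   64 77.4 n1 [77.4 77.4]
   66 76.1 n3 [73.6 79.0]
   68 76.1 n2 [75.2 77.1]
   70 77.5 n3 [73.3 80.5]
   72 75.8 n2 [74.8 76.7]
   74 77.1 n3 [72.9 80.2]
   76 76.9 n3 [74.5 79.8]
   78 77.9 n1 [77.9 77.9]
   80 79.0 n3 [76.0 81.4]
   82 80.2 n2 [77.6 82.9]
   84 80.1 n2 [79.1 81.0]
scene0 0.193 blk 6
   44 55.2 n1 [55.2 55.2]
   46 57.9 n2 [56.9 58.8]
   50 57.6 n2 [56.6 58.5]
   54 56.3 n1 [56.3 56.3]
scene0 0.2 red 25
   66 81.2 n1 [81.2 81.2]
   68 79.3 n1 [79.3 79.3]
   70 80.8 n1 [80.8 80.8]
   72 79.4 n3 [77.0 82.4]
   74 79.5 n2 [78.6 80.5]
   76 80.9 n3 [76.7 83.9]
   78 79.2 n2 [78.2 80.1]
   80 80.5 n3 [76.4 83.5]
   82 80.3 n3 [77.9 83.2]
   84 81.3 n1 [81.3 81.3]
   86 82.3 n3 [79.4 84.7]
   88 83.6 n2 [81.0 86.2]
scene0 0.2 blk 8
   48 61.8 n2 [60.8 62.7]
   50 58.9 n1 [58.9 58.9]
   52 61.5 n2 [60.5 62.4]
   56 61.2 n2 [60.2 62.1]
   60 59.9 n1 [59.9 59.9]
```

Clip is about 19.0 mm from the pointer (w1: 18.9; the scene and line counts give about 19.4), so about 0.95 rad plus play. Regripping with the TCP on the knob's axis.

Request:
carry_out --motion '[[[0.005, 0, 0], 0], [[0.005, 0, 0], 0], [[0.005, 0, 0], 0], [[0.005, 0, 0], 0], [[0.005, 0, -0.03], 0], [[0.005, 0, -0.06], 0], [[0.005, 0, -0.09], 0], [[0.005, 0, -0.099], 0], [[0.005, 0, -0.099], 0], [[0.005, 0, -0.099], 0]]' --grip 0

```text
time: 16.95
position: [0.5607, 0.1032, 0.233]
tool_rot: [2.147, 2.292, 0.003]
ft_force: [0.6, -0.1, 1.0]
grip_width: 0.496
```

Request:
carry_out --motion '[[[0, 0, 0], 0], [[0, 0, 0], 0], [[0, 0, 0], 0], [[0, 0, 0], 0], [[0, 0, 0], 0], [[0, 0, 0], 0], [[0, 0, 0], 0], [[0, 0, 0], 0]]' --grip 1 --squeeze 40

```text
time: 17.75
position: [0.5603, 0.103, 0.2322]
tool_rot: [2.147, 2.292, 0.001]
ft_force: [0.4, -1.0, 5.6]
grip_width: 0.27
```

```bash
cat > st.py <<'E'
from h import *
import sys
from scipy.spatial.transform import Rotation as R
s=get_state();x=R.from_rotvec(s['tool_rot']).as_matrix()
print(s['position'].round(4),'yaw',np.degrees(np.arctan2(x[1,0],x[0,0])).round(2),s['joint_positions'].round(2),'w',round(s['grip_width'],3),s['ft_force'].round(1),s['torque'].round(3))
for n in('scene','top'): np.savez(f'{n}_{sys.argv[1]}.npz',**grab(n))
E
python3 st.py a
```

```text
[0.5603 0.103  0.2322] yaw 93.74 [ 0.54  0.24 -0.9   1.62  0.19  1.37  1.26] w 0.27 [ 0.4 -1.   5.6] [ 0.073 -0.084 -0.025]
```

Request:
carry_out --motion '[[[0, 0, 0], -0.06], [[0, 0, 0], -0.12], [[0, 0, 0], -0.2], [[0, 0, 0], -0.28], [[0, 0, 0], -0.36], [[0, 0, 0], -0.44], [[0, 0, 0], -0.52], [[0, 0, 0], -0.6], [[0, 0, 0], -0.68], [[0, 0, 0], -0.74], [[0, 0, 0], -0.8], [[0, 0, 0], -0.8], [[0, 0, 0], -0.8]]'

```text
time: 19.15
position: [0.5608, 0.1043, 0.2322]
tool_rot: [-2.869, -1.279, -0.005]
ft_force: [2.9, 3.7, 4.3]
grip_width: 0.274
```

```bash
python3 st.py b
cat > shift.py <<'E'
from h import *
import sys
# subpixel displacement of moving arm end (block+spindle) in scene, converted to mm along arm
a=np.radians(-86.26);ex=np.array([np.cos(a),np.sin(a),0]);ey=np.array([-ex[1],ex[0],0]);S=np.array([.5602,.1032,0])
for n in('scene','top'):
  A=dict(np.load(n+'_a.npz'));B=dict(np.load(f'{n}_{sys.argv[1]}.npz'))
  for nm,al,z in(('spindle top',.185,.265),('block',.185,.2)):
    # candidate centre on arm axis
    c0=S+ex*al+ey*.028+[0,0,z];p0=pix(A,c0);J=(pix(A,c0+ex*.02)-p0)/20
    u,v=np.round(p0).astype(int);h=9 if n=='scene' else 6
    G=lambda D:cv2.cvtColor(D['pixels'],cv2.COLOR_BGR2GRAY).astype(np.float32)
    K=5
    t=cv2.resize(G(A)[v-h:v+h,u-h:u+h],None,fx=K,fy=K,interpolation=2);s=cv2.resize(G(B)[v-h-25:v+h+25,u-h-30:u+h+30],None,fx=K,fy=K,interpolation=2)
    r=cv2.matchTemplate(s,t,cv2.TM_CCOEFF_NORMED);_,mx,_,l=cv2.minMaxLoc(r);du=np.array([l[0]/K-30,l[1]/K-25])
    print(n,nm,p0.round(),'dpx',du,'score',round(mx,2),'mm',round(du@J/(J@J),2),'res',round(np.linalg.norm(du-J*(du@J)/(J@J)),2))
E
python3 shift.py b
```

```text
[0.5608 0.1043 0.2322] yaw 48.05 [ 0.46  0.22 -0.79  1.62  0.16  1.36  0.49] w 0.274 [2.9 3.7 4.3] [ 0.908 -0.707  0.04 ]
scene spindle top [232. 211.] dpx [-5.6  2.2] score 0.72 mm 12.57 res 0.07
scene block [236. 233.] dpx [-5.6  2. ] score 0.95 mm 13.06 res 0.23
top spindle top [327. 197.] dpx [ 4.4 -1.2] score 0.83 mm 12.7 res 0.81
top block [324. 200.] dpx [ 5.  -0.8] score 0.89 mm 14.97 res 0.36
```

Request:
carry_out --motion '[[[0, 0, 0], -0.06], [[0, 0, 0], -0.12], [[0, 0, 0], -0.18], [[0, 0, 0], -0.24], [[0, 0, 0], -0.29], [[0, 0, 0], -0.29], [[0, 0, 0], -0.29], [[0, 0, 0], -0.29]]'

```text
time: 20.05
position: [0.5609, 0.1044, 0.2322]
tool_rot: [-3.023, -0.85, -0.005]
ft_force: [3.1, 4.0, 3.7]
grip_width: 0.272
```

```bash
python3 st.py c;python3 shift.py c
python3 - <<'E'
from h import *
D=[dict(np.load(f'scene_{k}.npz')) for k in 'abc'];c=pix(D[0],(.633,.036,.195)).astype(int);print(c)
im=[cv2.resize(d['pixels'][c[1]-20:c[1]+20,c[0]-25:c[0]+25],None,fx=8,fy=7,interpolation=2) for d in (D[0],D[2])]
T=dict(np.load('top_c.npz'));c=pix(T,(.633,.04,.195)).astype(int);t=cv2.resize(T['pixels'][c[1]-12:c[1]+12,c[0]-20:c[0]+20],None,fx=10,fy=10,interpolation=2)
pad=np.zeros((t.shape[0],800,3),np.uint8);pad[:,:t.shape[1]]=t
cv2.imwrite('pics/c.png',np.vstack([np.hstack(im),pad]))
E
```

```text
[0.5609 0.1044 0.2322] yaw 31.4 [ 0.43  0.21 -0.76  1.62  0.15  1.36  0.2 ] w 0.272 [3.1 4.  3.7] [ 1.134 -0.95   0.022]
scene spindle top [232. 211.] dpx [-8.   3.2] score 0.82 mm 17.99 res 0.15
scene block [236. 233.] dpx [-8.   3.2] score 0.95 mm 18.93 res 0.02
top spindle top [327. 197.] dpx [ 6.2 -1.2] score 0.7 mm 17.77 res 0.66
top block [324. 200.] dpx [ 6.8 -0.8] score 0.81 mm 20.29 res 0.21
[289 227]
```

View pics/c.png

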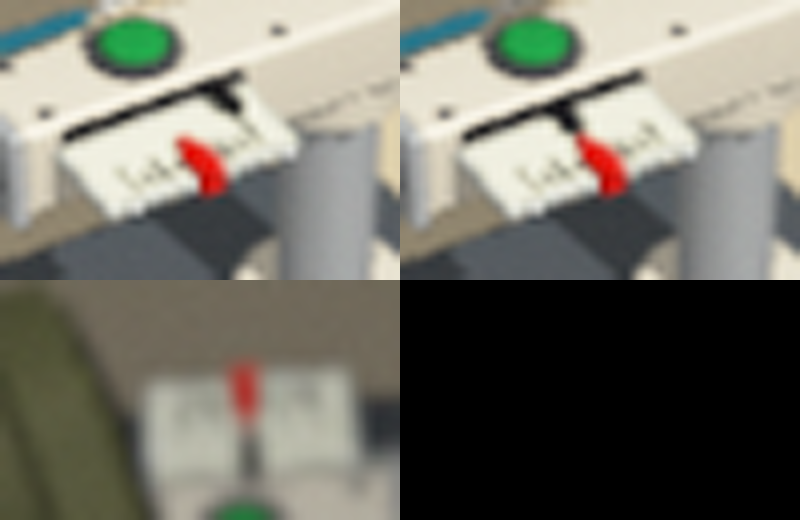

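Scene crop: the pointer tip at about (576,130) meets the red nose tip at about (581,138). In the top crop the pointer column (about 249) and the clip column (about 245) line up along the tilted scale's crosswise direction (3.7°). One numerical check:

Run:
```python
from h import *
S=np.array([.5602,.1032]);a=np.radians(-86.26);ex=np.array([np.cos(a),np.sin(a)]);ey=np.array([-ex[1],ex[0]])
# rectify patch to (along, across) at z=.195, 0.25 mm/px, and compare row centroids
for n,k,z in(('top','c',.195),('top','c',.2),('scene','c',.195),('scene','c',.2),('w1','',.195)):
    D=dict(np.load((n+'_'+k if k else n)+'.npz'))
    al=np.arange(50,110,.25);ac=np.arange(44,84,.25)
    q=[[pix(D,[*(S+ex*x/1000+ey*y/1000),z]) for x in (50,110)] for y in (44,84)]
    H=cv2.getPerspectiveTransform(np.float32([[0,0],[240,0],[240,160],[0,160]]),np.float32([q[0][0],q[0][1],q[1][1],q[1][0]]))
    W=cv2.warpPerspective(D['pixels'],H,(240,160),flags=cv2.INTER_CUBIC|cv2.WARP_INVERSE_MAP).astype(float)
    red=np.clip(W[...,2]-W[...,1]-60,0,None); med=np.median(W.mean(2));
    dk=np.clip(.55*med-W.max(2),0,None)
    print(n,z,end=' ')
    for nm,m in(('red',red),('blk',dk)):
        o=[]
        for r in range(8,160,8):
            w=m[r:r+8].sum(0); 
            if w.sum()>150: o.append((44+r//4,round(float((w*al).sum()/w.sum()),1)))
        print(nm,o,end=' ')
    print()
```

```text
top 0.195 red [(66, 78.0), (68, 78.0), (70, 78.0), (72, 78.0), (74, 78.0), (76, 78.0), (78, 78.0), (80, 78.1)] blk [] 
top 0.2 red [(66, 77.8), (68, 77.9), (70, 77.9), (72, 77.9), (74, 77.9), (76, 77.9), (78, 77.9), (80, 78.0)] blk [] 
scene 0.195 red [(58, 76.8), (60, 77.1), (62, 77.3), (64, 77.3), (66, 77.2), (68, 77.3), (70, 77.2), (72, 77.1), (74, 77.2), (76, 77.4), (78, 77.9), (80, 78.8), (82, 79.8)] blk [(46, 76.9), (48, 76.2), (50, 76.3), (52, 76.6), (54, 76.9), (56, 77.1), (82, 95.2)] 
scene 0.2 red [(64, 79.5), (66, 79.7), (68, 79.7), (70, 79.6), (72, 79.7), (74, 79.7), (76, 79.6), (78, 79.6), (80, 79.8), (82, 80.3)] blk [(46, 82.4), (48, 80.7), (50, 79.8), (52, 78.6), (54, 78.7), (56, 78.9), (58, 79.3), (60, 79.5), (62, 79.6)] 
w1 0.195 red [(62, 80.1), (64, 80.1), (66, 80.2), (68, 80.2), (70, 80.1), (72, 80.1), (74, 80.2), (76, 80.2), (78, 80.2), (80, 80.1)] blk [(48, 61.1), (50, 61.2), (52, 61.2), (54, 61.2), (56, 61.2), (58, 60.8), (60, 60.8)]
```

Pointer and nose agree within about 0.3 mm: 77.0 against 77.0–77.2 in scene, and 18.9 mm travelled against 18.9 needed. Settle, check for creep, and hand in.

Request:
carry_out --motion '[[[0, 0, 0], 0], [[0, 0, 0], 0], [[0, 0, 0], 0], [[0, 0, 0], 0], [[0, 0, 0], 0], [[0, 0, 0], 0], [[0, 0, 0], 0], [[0, 0, 0], 0], [[0, 0, 0], 0], [[0, 0, 0], 0]]'

```text
time: 21.15
position: [0.561, 0.1044, 0.2322]
tool_rot: [-3.023, -0.85, -0.005]
ft_force: [3.7, 5.4, 3.6]
grip_width: 0.271
```

```bash
python3 st.py d; python3 shift.py d; cp scene_c.npz x.npz
python3 - <<'E'
from h import *
c,d=[np.load(f'scene_{k}.npz')['pixels'].astype(int) for k in 'cd'];print(abs(c-d)[200:260,220:320].max())
d=dict(np.load('scene_d.npz'));c=pix(d,(.6,.04,.2)).astype(int)
cv2.imwrite('pics/d.png',cv2.resize(d['pixels'][c[1]-75:c[1]+60,c[0]-80:c[0]+100],None,fx=4,fy=4,interpolation=2))
E
```

```text
[0.561  0.1044 0.2322] yaw 31.4 [ 0.43  0.21 -0.76  1.62  0.15  1.36  0.2 ] w 0.271 [3.7 5.4 3.6] [ 1.094 -0.947  0.037]
scene spindle top [232. 211.] dpx [-8.   3.2] score 0.82 mm 17.99 res 0.15
scene block [236. 233.] dpx [-8.   3.2] score 0.95 mm 18.93 res 0.02
top spindle top [327. 197.] dpx [ 6.2 -1.2] score 0.7 mm 17.77 res 0.66
top block [324. 200.] dpx [ 6.8 -0.8] score 0.81 mm 20.29 res 0.21
12
```

View pics/d.png

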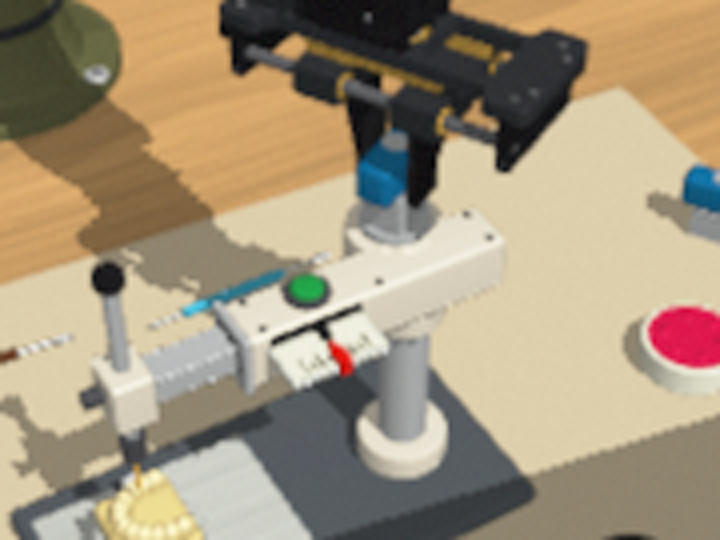

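The knob (382,175) is gripped on its collar, the arm is out, and the pointer meets the clip nose at (330,343). It is stable, so I'm handing it in.

```bash
python3 -c "
from bench import ticket
print(ticket.close_job())"
```

```text
the job is handed in; nothing more can be done
None
```

The job is handed in, after about 21 s of robot time out of 72. The knob is fitted and still gripped, and the arm's pointer stands at the clip.

- **Knob:** I took the blue knob nearest the base. It came to rest on the collar at 0.2304 m tool height (0.2306 expected), with 8 N of contact.
- **Lock button:** it met a firm stop at 0.213 m under 22 N. A picture taken afterwards showed it down.
- **Turn:** the regripped knob went 1.09 rad clockwise in all, some of it taken up by play in the socket.
- **Pointer at the mark:** the scene camera tracked the block at the arm's end 18.9 mm out, matching the 18.9 mm measured to the clip. In the same view the pointer and nose tips agree within about 0.3 mm.
- **Holding steady:** after another second of holding, the arm's position had not changed.

**Checks that disagreed:** coarser tracking gave 18.0 mm (spindle, scene view) and 17.8 and 20.3 mm (top view). Counting scale lines gave about 19.4 mm to the clip. I relied on the direct comparison of the pointer and nose tips. The top view was too dark to measure the pointer numerically, so there I judged it only by eye.

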